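Close an antenna pattern cut and run the turntable home

TASK

The antenna measurement is finished: on the recorder press the yellow key (freeze), then the blue (store), then the red (RF off), one at a time and each fully down, and do not press the green one. Then pull the orange knob of the turntable's index pin straight up as far as it goes and keep it up while the table's own spring turns it back to its home stop; touch neither the table nor the antenna and leave the loose things around where they are. Finish still gripping the knob with the pin held fully back, clear of its hole, as I will then set the next start angle by hand.

Things in the scene. Friction and masses are not known exactly. Their poses are not given: they have to be found in the camera images.
- turntable: fixed turntable: black round base 244 mm across, round aluminium table 210 mm across, top face 44 mm up. A grey bracket (40 mm wide, arm top 64 mm up) holds the index plunger over the table's edge, on the side toward the robot. Origin: centre of the base, on the bench; x points from plunger to table centre: plunger at x = -92 mm, y = 0. Grip its knob from above, fingers closing along this y
- knob_grip (a point): centre of the pull knob on the index pin: orange ribbed upright cylinder, 27 mm across, its foot 80 mm and its top 114 mm above the bench while the pin is home; this point is then 98 mm above the bench, on its axis, and rises with the pin. Under it a steel collar (16 mm across, ending just below it at 78 mm) and a hexagon (23 mm across, top 71 mm up)
- pull_knob: the orange knob (27 mm across) as a part, fixed on the pin; its origin lies on the pin's axis at bench height while the pin is home, and rises with the pin
- index_pin (a joint): height (m) to which the index pin is pulled: 0 = home, its tip 7 mm deep in a hole of the table; the tip clears the table from 0.007 on; 0.014 = the end stop, fully back. A spring draws it down with about 7 N at the start of the pull and 13.5 N at the end
- azimuth (a joint): angle of the table (rad): 0 = against its home stop; about 1.31 (75 degrees, counter-clockwise from above) at the start, locked there by the pin. Once the pin is clear a damped return spring turns it to 0 in about 3 s and holds it. Index holes lie every 15 degrees, so a pin let down on the way drops into the next hole
- table_plate: the turning table with the brass horn antenna on its white block; not to be touched. Origin on the turning axis at bench height. The antenna's top is 109 mm above the bench and it stays within 62 mm of the turning axis, so 30 mm or more from the knob's axis
- recorder: fixed level recorder: flat grey case 122 x 216 mm, key panel 30 mm up, tilted display behind it, up to 53 mm high. Origin: centre of its underside; x points from the keys to the display, y to the left. Round keys 20 mm across in 36 mm bezels in a row at x = -28 mm, left to right green, red, yellow, blue, 49 mm apart; key tops 51 mm, bezel rims 42 mm above the bench
- key_yellow_top (a point): centre of the top of the yellow key (second from the right)
- key_blue_top (a point): centre of the top of the blue key (first from the right)
- key_red_top (a point): centre of the top of the red key (second from the left)
- key_green_top (a point): centre of the top of the green key (first from the left; not to be pressed)
- key_yellow (a joint): how far the yellow key is pressed (m): 0 = up, 0.005 = fully down at about 4 N; springs back
- key_blue (a joint): how far the blue key is pressed (m): 0 = up, 0.005 = fully down at about 4 N; springs back
- key_red (a joint): how far the red key is pressed (m): 0 = up, 0.005 = fully down at about 4 N; springs back
- key_green (a joint): how far the green key is pressed (m): 0 = up, 0.005 = fully down at about 4 N; springs back
- mug_mid (a point): bystander: white mug, 92 mm across, 95 mm high, loose; this point on its axis half-way up
- spirit_bottle_mid (a point): bystander: white dispenser bottle, 60 mm across, 118 mm high, loose; this point on its axis 55 mm up
- torque_spanner_mid (a point): bystander: small torque spanner, 156 mm long, 15 mm high, lying loose on the right of the bench; this point at its middle
- adapter_mid (a point): bystander: coaxial adapter, 42 mm long, 21 mm high, lying loose on the right of the bench; this point at its middle

How it is judged:
By the outcome, as a careful person would: the job done as asked, in the order asked, and still so for the second after the job is handed in, while the arm keeps its last pose, push and grip.
It also fails if it takes over 58 s, if anything falls off the work surface, if the arm or the gripper's body presses on something with over 40 N, if the wrist force passes 120 N, or if a joint passes its speed limit or range.

ROBOT

A 6-joint arm with a two-finger parallel gripper is mounted at the origin on the work surface; the furniture and walls round the work are solid. World frame = base frame: x ahead of the robot, y to its left, z up, the work surface at z = 0. Lengths are in m, angles in rad, forces in N, time in s.
With the tool pointing down it reaches from about 0.325 to 0.775 m from the base axis. Payload 9.3 kg.
Tool frame: the origin (TCP) lies midway between the tips of the shut fingers; the grasp point (between the pads) lies 19 mm behind it; z points along the fingers, y is the direction in which the jaws open and shut (so a half turn about z gives the same grasp; the last joint's range is limited). The gripper opens to 85 mm and grips with 20 to 120 N. Pads are 22 mm wide; open, the fingers measure 114 mm over their backs; the gripper's body (76 mm by 85 mm) begins 54 mm behind the grasp point. The pads swing forward as they close: fully open they stand 13 mm farther back than shut.
Start: joints at [0.969, 0.259, 0.021, 1.334, 0, 1.418], TCP at [0.239, 0.496, 0.231] pointing down, gripper open.
Joint ranges: [-3.04, 3.04], [-0.91, 1.82], [-1.04, 1.36], [-1.92, 1.95], [-1.52, 1.45], [-3.14, 3.14]. Speed limits (rad/s): [2.22, 2.22, 2.79, 3.14, 3.14, 3.14].

INTERFACE

Orientations are given as [roll, pitch, yaw] about the fixed x, y, z axes, in that order (R = Rz(yaw) Ry(pitch) Rx(roll)).
In Python, from station import ctrl gives the robot as it stands.
- The arm moves only by the tool servo_tool, never from a script. Its arguments are lists of equal length, an entry for each row: "travel": the shift along the tool's x, y, z in units of 0.75 m (1.0 is 0.75 m), a list of three; "turn": the turn about the tool's z in units of 2 pi rad (1.0 is 2 pi rad); "fingers": the gripper command: -1 is fully open, 1 is shut, values between are in proportion. A call has 1 to 12 rows; each row shifts and turns the pose as measured when the row begins, along the tool's axes as they then stand; what a row does not reach is not made up. A row lasts 1/10 s, in which the tool goes at most 50 mm and 8.59 degrees, less where a joint would pass 70% of its speed; a pose out of reach is approached as far as the arm can. A call with a number of a shift or a turn outside -1 to 1 is refused whole. A call with a gripper value outside its range is refused whole. The fingers move at their own pace and stop on an object; "grip_force" is the grip in N (left out, the last holds). Time passes only in rows, so rows that do not move let the fingers close. It gives the time, the measured TCP pose, the force and the opening at its end, in the units of the state.
- ctrl.state(): the state, without advancing time (a new reading comes with each control period).
- ctrl.get_image(name): name is "scene" or "side" or "wrist"; returns (picture, depth): 400x640x3 uint8, blue, green, red; 400x640 float32, m along the optical axis (not along the pixel's ray), 0 where there is no reading.
- ctrl.camera_params(name): a dict with "K" (3x3 intrinsics, pixels), "rvec" (rotation vector, rad) and "tvec" (3), from world to camera coordinates, as OpenCV has them; the wrist camera has in their place "mount" (4x4, takes a point from camera to tool coordinates, whose origin is the TCP and whose axes are the flange's). Camera axes: x right, y down, z forward; pixel columns grow to the right and rows downward; lengths in m; the calibration is good to about 2 mm. The wrist camera is an equidistant fisheye: a pixel r from the principal point sees the ray r / f radians off the axis. A picture is of the moment at which its call begins: read the wrist's pose just before it. camera_params takes no time and is no camera call.
- ctrl.finish_job(): hands the job in, once; it reports no verdict.
Trained networks look in the newest picture that a camera, given by its name, has taken for a name from the list of things; names that differ only in an ending like _2 or _b are one class to them, and where a whole thing is asked for, a point or a joint stands for the part that bears it (a point fixed in the world has none). Each returns a list of dicts, best first, with "conf" (0 to 1); they miss things now and then, are a little off and sometimes report something else, mostly with a low value. They report only what shows in the picture. A call takes as long as a camera call.
- ctrl.spot_in(thing, camera): "location" ([x, y, z] in m, in world coordinates, good to about 4 mm: the middle of the surface that is visible of it).
- ctrl.pinpoint(thing, camera): "location" ([x, y, z] in m, in world coordinates, good to about 4 mm: a listed point, or the origin of a listed thing).
The state is a dict: "time_s": time; "q": joint angles; "joint_vel": joint speeds; "effort": joint torques, N m; "ee_pos": TCP position; "orientation": TCP orientation; "force": force on the tool from outside, world axes, zero at the start; "torque": the same for the moment, N m; "finger_gap": finger opening in m.
Only numpy, scipy, OpenCV 4.12 (cv2) and the standard library are available. Lean on these libraries where they do the work, as an engineer would, in place of code of your own. Each camera call takes 0.05 s, during which the arm holds its last target. There are 200 camera calls.

## Working session

There is one attempt and no reset: what is moved stays moved. The work goes in short steps, Python scripts to look and compute and a tool call to move; the robot and the scene stay as the last step left them, time stands still between calls to the robot, and variables do not carry over. Pictures are saved under pics/ and viewed, about 8 in all and at most 12, crops included, and the job is handed in when it is done.

Besides the shell and the picture viewer there is one more tool, called after "Request:" in YAML: its name, and indented under it one key for each argument. servo_tool: Moves the arm, as the interface text tells. Shifts and turns lie within -1 to 1; 1 stands for 0.75 m of shift or 2 pi rad of turn. Its arguments: {"type":"object","properties":{"travel":{"type":"array","items":{"type":"array","items":{"type":"number","minimum":-1,"maximum":1}}},"turn":{"type":"array","items":{"type":"number","minimum":-1,"maximum":1}},"fingers":{"type":"array","items":{"type":"number"}},"grip_force":{"type":"number"}},"required":["travel","turn","fingers"]}

```bash
mkdir -p pics; cat > h.py <<'E'
from station import ctrl
import numpy as np, cv2
np.set_printoptions(precision=4,suppress=True)
def pp(names,cams=("scene","side")):
    for n in names:
        for c in cams:
            r=ctrl.pinpoint(n,c)
            print(n,c,[(np.round(d["location"],4).tolist(),round(d["conf"],2)) for d in r[:2]])
E
python3 - <<'E'
from h import *
s=ctrl.state();print(s["time_s"],s["ee_pos"],s["orientation"],s["force"],s["finger_gap"])
a=ctrl.get_image("scene")[0];b=ctrl.get_image("side")[0]
cv2.imwrite("pics/a.png",a);cv2.imwrite("pics/b.png",b)
pp(["turntable","knob_grip","recorder","key_yellow_top","key_blue_top","key_red_top","key_green_top"])
pp(["mug_mid","spirit_bottle_mid","torque_spanner_mid","adapter_mid"],("scene",))
print(ctrl.state()["time_s"])
E
```

```text
0.0 [0.2385 0.4953 0.2307] [-3.1403 -0.0002  2.6928] [-0.0425  0.4569  0.4871] 0.0855917759114169
turntable scene [([0.5502, -0.2041, -0.0039], 0.67), ([0.5279, 0.0871, 0.0511], 0.58)]
turntable side []
knob_grip scene [([0.4708, -0.2518, 0.0973], 0.56)]
knob_grip side [([0.4734, -0.2585, 0.097], 0.65), ([0.5358, 0.1396, 0.0518], 0.27)]
recorder scene [([0.5662, 0.1548, 0.0016], 0.65), ([0.5501, -0.2056, -0.0004], 0.42)]
recorder side [([0.5685, 0.1612, -0.002], 0.73)]
key_yellow_top scene [([0.54, 0.1408, 0.0527], 0.46)]
key_yellow_top side [([0.5356, 0.1378, 0.0543], 0.41)]
key_blue_top scene [([0.5303, 0.0899, 0.0523], 0.51)]
key_blue_top side [([0.5343, 0.0907, 0.0512], 0.45)]
key_red_top scene [([0.5423, 0.1857, 0.05], 0.38)]
key_red_top side [([0.5399, 0.1895, 0.0475], 0.61)]
key_green_top scene [([0.5478, 0.2351, 0.0511], 0.37)]
key_green_top side [([0.543, 0.2394, 0.0543], 0.46)]
mug_mid scene [([0.7018, -0.3992, 0.0431], 0.81)]
spirit_bottle_mid scene [([0.7172, -0.3256, 0.0538], 0.91)]
torque_spanner_mid scene [([0.5586, -0.3797, 0.0048], 0.74), ([0.5302, 0.0888, 0.0522], 0.54)]
adapter_mid scene [([0.6164, -0.3489, 0.0098], 0.62)]
1.0
```

View pics/a.png

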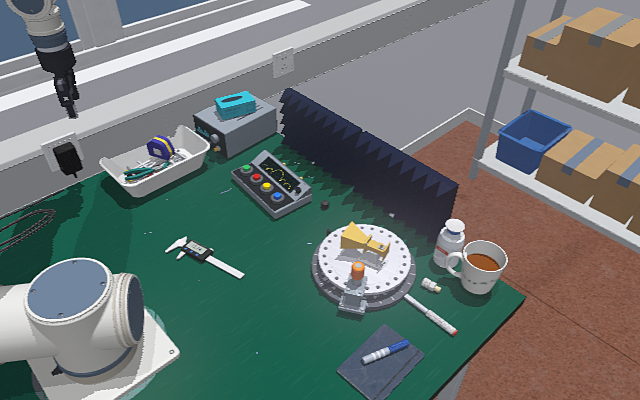

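View pics/b.png

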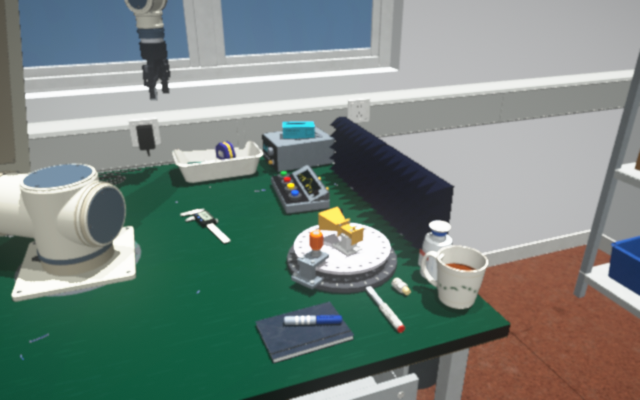

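Request:
servo_tool:
  travel:
    - [0, 0, 0]
    - [0, 0, 0]
    - [0, 0, 0]
    - [-0.044, -0.044, 0]
    - [-0.044, -0.044, 0]
    - [-0.044, -0.044, 0]
    - [-0.044, -0.044, 0]
    - [-0.044, -0.044, 0]
    - [-0.044, -0.044, 0]
    - [-0.044, -0.044, 0]
    - [-0.044, -0.044, 0]
    - [-0.03, -0.03, 0]
  turn: [-0.0195, -0.0195, -0.0195, 0, 0, 0, 0, 0, 0, 0, 0, 0]
  fingers: [1, 1, 1, 1, 1, 1, 1, 1, 1, 1, 1, 1]
  grip_force: 40

```text
time_s: 2.2
ee_pos: [0.5133, 0.1838, 0.2313]
orientation: [3.14, 0.002, 3.086]
force: [0.5, 0.9, 0.5]
finger_gap: 0.0001
```

```bash
cat >> h.py <<'E'
from scipy.spatial.transform import Rotation as Ro
def go(p,yaw=None):
    s=ctrl.state();R=Ro.from_euler("xyz",s["orientation"]).as_matrix()
    print("t",s["time_s"],"pos",s["ee_pos"],"rpy",s["orientation"],"F",s["force"])
    print("travel units",R.T@(np.array(p)-s["ee_pos"])/.75)
    if yaw is not None: print("turn units",-((yaw-s["orientation"][2]+np.pi)%(2*np.pi)-np.pi)/2/np.pi)
E
python3 - <<'E'
from h import *
ctrl.state()
cv2.imwrite("pics/c.png",ctrl.get_image("wrist")[0])
pp(["key_yellow_top","key_blue_top","key_red_top","key_green_top","knob_grip","turntable"],("wrist",))
go([.538,.1393,.075],3.053)
E
```

```text
key_yellow_top wrist [([0.5419, 0.1401, 0.0491], 0.53)]
key_blue_top wrist [([0.5342, 0.0904, 0.0491], 0.73)]
key_red_top wrist [([0.5377, 0.1861, 0.0493], 0.74), ([0.5535, -0.2095, 0.0016], 0.51)]
key_green_top wrist [([0.5454, 0.2334, 0.0504], 0.71)]
knob_grip wrist [([0.4745, -0.2509, 0.0975], 0.92)]
turntable wrist [([0.5511, -0.2081, 0.0005], 0.83)]
t 2.55 pos [0.5109 0.187  0.2315] rpy [3.1391 0.0015 3.089 ] F [-0.2356  0.1055 -0.268 ]
travel units [-0.0391 -0.0622  0.2086]
turn units 0.005721873472043334
```

View pics/c.png

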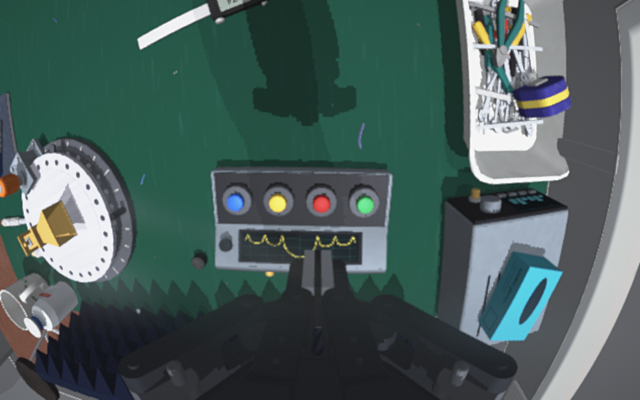

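Request:
servo_tool:
  travel:
    - [-0.02, -0.031, 0.03]
    - [-0.019, -0.031, 0.035]
    - [0, 0, 0.05]
    - [0, 0, 0.05]
    - [0, 0, 0.03]
    - [0, 0, 0]
  turn: [0, 0, 0, 0, 0, 0]
  fingers: [1, 1, 1, 1, 1, 1]

```text
time_s: 3.15
ee_pos: [0.5367, 0.1454, 0.0839]
orientation: [3.137, 0.009, 3.101]
force: [-0.9, 0.0, -0.2]
finger_gap: 0.0
```

```bash
python3 - <<'E'
from h import *
go([.5378,.139,.065])
E
```

```text
t 3.15 pos [0.5367 0.1454 0.0839] rpy [3.1372 0.0087 3.1014] F [-0.8858  0.0356 -0.1619]
travel units [-0.0016 -0.0085  0.0252]
```

Request:
servo_tool:
  travel:
    - [-0.0016, -0.0085, 0.018]
    - [0, 0, 0]
    - [0, 0, 0]
  turn: [0, 0, 0]
  fingers: [1, 1, 1]

```text
time_s: 3.45
ee_pos: [0.5377, 0.1417, 0.0736]
orientation: [3.136, 0.011, 3.106]
force: [-0.4, 0.3, 0.3]
finger_gap: -0.0002
```

Request:
servo_tool:
  travel:
    - [0, -0.004, 0.02]
    - [0, 0, 0.01]
    - [0, 0, 0.006]
    - [0, 0, 0.004]
    - [0, 0, 0.002]
  turn: [0, 0, 0, 0, 0]
  fingers: [1, 1, 1, 1, 1]

```text
time_s: 3.95
ee_pos: [0.5404, 0.1409, 0.0473]
orientation: [3.136, 0.02, 3.108]
force: [-2.3, -1.5, 3.9]
finger_gap: 0.0001
```

Request:
servo_tool:
  travel:
    - [0, 0, 0.004]
    - [0, 0, 0.004]
    - [0, 0, 0.004]
  turn: [0, 0, 0]
  fingers: [1, 1, 1]

```text
time_s: 4.25
ee_pos: [0.5407, 0.141, 0.0453]
orientation: [3.136, 0.025, 3.108]
force: [-14.7, -2.8, 38.8]
finger_gap: 0.0001
```

Request:
servo_tool:
  travel:
    - [0, 0, -0.02]
    - [0, 0, -0.02]
    - [0, 0, -0.01]
    - [0, -0.03, 0]
    - [0, -0.03, 0]
    - [0, -0.01, 0]
    - [0, 0, 0]
  turn: [0, 0, 0, 0, 0, 0, 0]
  fingers: [1, 1, 1, 1, 1, 1, 1]

```text
time_s: 4.95
ee_pos: [0.5394, 0.0882, 0.086]
orientation: [3.134, 0.03, 3.109]
force: [-0.8, 0.6, 0.6]
finger_gap: -0.0001
```

```bash
python3 - <<'E'
from h import *
go([.5340,.090,.065])
E
```

```text
t 4.95 pos [0.5394 0.0882 0.086 ] rpy [3.1336 0.0301 3.1092] F [-0.795   0.5877  0.6091]
travel units [0.0081 0.0019 0.0278]
```

Request:
servo_tool:
  travel:
    - [0.008, 0.002, 0.02]
    - [0, 0, 0.02]
    - [0, 0, 0.01]
    - [0, 0, 0.008]
    - [0, 0, 0.005]
    - [0, 0, 0.003]
  turn: [0, 0, 0, 0, 0, 0]
  fingers: [1, 1, 1, 1, 1, 1]

```text
time_s: 5.55
ee_pos: [0.5359, 0.0916, 0.0459]
orientation: [3.137, 0.039, 3.109]
force: [-10.4, -3.9, 20.0]
finger_gap: 0.0001
```

Request:
servo_tool:
  travel:
    - [0, 0, 0.003]
    - [0, 0, 0.002]
    - [0, 0, -0.02]
    - [0, 0, -0.02]
    - [0, 0, -0.015]
    - [0, 0.03, 0]
    - [0, 0.04, 0]
    - [0, 0.04, 0]
    - [0, 0.025, 0]
    - [0, 0, 0]
    - [0, 0, 0]
  turn: [0, 0, 0, 0, 0, 0, 0, 0, 0, 0, 0]
  fingers: [1, 1, 1, 1, 1, 1, 1, 1, 1, 1, 1]

```text
time_s: 6.65
ee_pos: [0.5384, 0.1993, 0.0911]
orientation: [3.137, 0.044, 3.11]
force: [0.2, -0.2, -1.0]
finger_gap: 0.0
```

```bash
python3 - <<'E'
from h import *
go([.5405,.187,.065])
E
```

```text
t 6.65 pos [0.5384 0.1993 0.0911] rpy [3.1373 0.0441 3.1101] F [ 0.2284 -0.2429 -0.9734]
travel units [-0.0018 -0.0165  0.0349]
```

Request:
servo_tool:
  travel:
    - [0, -0.018, 0]
    - [0, 0, 0]
    - [0, 0, 0]
  turn: [0, 0, 0]
  fingers: [1, 1, 1]

```text
time_s: 6.95
ee_pos: [0.5378, 0.1832, 0.0909]
orientation: [3.138, 0.043, 3.109]
force: [0.1, 0.3, -0.1]
finger_gap: 0.0002
```

Request:
servo_tool:
  travel:
    - [-0.001, 0.005, 0.02]
    - [0, 0, 0.02]
    - [0, 0, 0.012]
    - [0, 0, 0.01]
    - [0, 0, 0.007]
    - [0, 0, 0.005]
    - [0, 0, 0.003]
  turn: [0, 0, 0, 0, 0, 0, 0]
  fingers: [1, 1, 1, 1, 1, 1, 1]

```text
time_s: 7.65
ee_pos: [0.5422, 0.1852, 0.0462]
orientation: [3.134, 0.055, 3.104]
force: [-6.6, -0.4, 10.2]
finger_gap: -0.0
```

Request:
servo_tool:
  travel:
    - [0, 0, 0.004]
    - [0, 0, 0.003]
    - [0, 0, -0.03]
    - [0, 0, -0.05]
    - [0, 0, -0.05]
    - [0, 0, -0.05]
    - [0, 0, 0]
    - [0, 0, 0]
  turn: [0, 0, 0, 0, 0, 0, 0, 0]
  fingers: [1, 1, 1, 1, 1, 1, 1, 1]

```text
time_s: 8.45
ee_pos: [0.5338, 0.183, 0.1871]
orientation: [3.133, 0.061, 3.103]
force: [0.1, 0.7, -0.7]
finger_gap: 0.0002
```

```bash
python3 - <<'E'
from h import *
ctrl.get_image("scene")
for j in ["key_red"]: print(ctrl.pinpoint("key_red_top","scene")[:1])
go([.474,-.2525,.2],-2.562)
E
```

```text
[{'location': [0.5441, 0.1864, 0.0497], 'conf': 0.54}]
t 8.55 pos [0.5336 0.1831 0.1864] rpy [3.1327 0.0601 3.1026] F [-0.1037 -0.1499  0.7798]
travel units [ 0.0556 -0.5832 -0.0267]
turn units -0.09845586809412225
```

Request:
servo_tool:
  travel:
    - [0.006, -0.055, -0.005]
    - [0.006, -0.055, -0.005]
    - [0.006, -0.055, -0.005]
    - [0.006, -0.055, -0.005]
    - [0.006, -0.055, 0]
    - [0.006, -0.055, 0]
    - [0.006, -0.055, 0]
    - [0.006, -0.055, 0]
    - [0.006, -0.055, 0]
    - [0, -0.04, 0]
    - [0, 0, 0]
    - [0, 0, 0]
  turn: [0, 0, 0, 0, 0, 0, 0, 0, 0, 0, -0.02, -0.02]
  fingers: [1, 1, 1, 1, 1, 1, 1, -1, -1, -1, -1, -1]

```text
time_s: 9.75
ee_pos: [0.4697, -0.231, 0.1784]
orientation: [3.135, 0.04, -2.922]
force: [-0.6, 0.4, 0.4]
finger_gap: 0.0723
```

```bash
python3 - <<'E'
from h import *
go([.474,-.2525,.2],-2.562)
E
```

```text
t 9.75 pos [ 0.4697 -0.231   0.1784] rpy [ 3.1352  0.0399 -2.9224] F [-0.585   0.3976  0.3591]
travel units [-0.0005 -0.0291 -0.029 ]
turn units -0.057351985413409017
```

Request:
servo_tool:
  travel:
    - [0, -0.015, 0]
    - [0, -0.01, 0]
    - [0, 0, 0]
    - [0, 0, 0]
    - [0, 0, 0]
  turn: [-0.02, -0.02, -0.018, 0, 0]
  fingers: [-1, -1, -1, -1, -1]

```text
time_s: 10.25
ee_pos: [0.4723, -0.2495, 0.1711]
orientation: [3.139, 0.036, -2.546]
force: [0.4, 0.1, 0.1]
finger_gap: 0.085
```

```bash
python3 - <<'E'
from h import *
ctrl.state()
for c in ["wrist","scene","side"]:
    im=ctrl.get_image(c)[0]
    cv2.imwrite(f"pics/d_{c}.png",im)
pp(["knob_grip","turntable","table_plate"],("wrist","scene","side"))
# own triangulation of orange knob in wrist
go([.474,-.2525,.1],-2.562)
E
```

```text
knob_grip wrist [([0.4738, -0.2502, 0.101], 0.58)]
knob_grip scene [([0.4706, -0.2542, 0.1004], 0.73)]
knob_grip side [([0.4735, -0.2561, 0.0985], 0.67)]
turntable wrist [([0.5526, -0.2081, 0.0035], 0.72)]
turntable scene [([0.5499, -0.206, -0.002], 0.76)]
turntable side [([0.5503, -0.2026, 0.0006], 0.73)]
table_plate wrist [([0.5462, -0.2044, 0.0024], 0.91)]
table_plate scene [([0.5474, -0.2077, 0.0017], 0.9), ([0.5701, 0.1597, 0.0027], 0.24)]
table_plate side [([0.5522, -0.2024, 0.0018], 0.84), ([0.4682, -0.2553, 0.0993], 0.38)]
t 10.85 pos [ 0.4727 -0.2497  0.1722] rpy [ 3.141   0.0362 -2.5426] F [-0.3517 -0.3285 -0.4527]
travel units [ 0.0042 -0.0042  0.0962]
turn units 0.0030818341721785057
```

View pics/d_wrist.png

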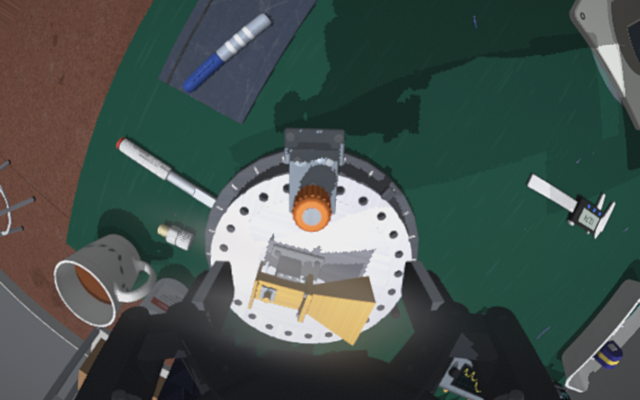

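Request:
servo_tool:
  travel:
    - [0.003, -0.004, 0.02]
    - [0, 0, 0.03]
    - [0, 0, 0.02]
    - [0, 0, 0]
    - [0, 0, 0]
  turn: [0.003, 0, 0, 0, 0]
  fingers: [-1, -1, -1, -1, -1]

```text
time_s: 11.35
ee_pos: [0.4747, -0.2529, 0.1194]
orientation: [-3.14, 0.037, -2.563]
force: [0.5, -0.7, 0.1]
finger_gap: 0.0852
```

```bash
python3 - <<'E'
from h import *
go([.473,-.253,.081],-2.57)
s=ctrl.state();R=Ro.from_euler("xyz",s["orientation"]).as_matrix()
im,d=ctrl.get_image("wrist");P=ctrl.camera_params("wrist");K=P["K"];M=np.array(P["mount"])
cv2.imwrite("pics/e.png",im)
hsv=cv2.cvtColor(im,cv2.COLOR_BGR2HSV)
m=cv2.inRange(hsv,(6,170,120),(16,255,255))
n,l,st,c=cv2.connectedComponentsWithStats(m);i=1+np.argmax(st[1:,4]);print(st[i],c[i])
v,u=np.where(l==i);z=d[v,u];k=z>0;u,v,z=u[k],v[k],z[k]
x=(u-K[0][2])/K[0][0];y=(v-K[1][2])/K[1][1];r=np.hypot(x,y);t=np.tan(r)/np.maximum(r,1e-9)
C=np.c_[x*t*z,y*t*z,z]
W=(C@M[:3,:3].T+M[:3,3])@R.T+s["ee_pos"]
print("lo",np.percentile(W,2,0),"hi",np.percentile(W,98,0))
top=W[W[:,2]>np.percentile(W[:,2],98)-.004]
print("top ctr",(top.min(0)+top.max(0))/2,top.mean(0),len(top))
print("minAreaRect",cv2.minAreaRect(top[:,:2].astype(np.float32)*1000), cv2.minEnclosingCircle(top[:,:2].astype(np.float32)*1000))
E
```

```text
t 11.35 pos [ 0.4747 -0.2529  0.1194] rpy [-3.1405  0.037  -2.5628] F [ 0.5125 -0.7398  0.0647]
travel units [0.0039 0.0011 0.0511]
turn units 0.001153521809277141
[300 231  41  33 508] [322.6161 241.374 ]
lo [ 0.4594 -0.2674  0.1135] hi [ 0.47   -0.2453  0.1167]
top ctr [ 0.4651 -0.2561  0.1151] [ 0.4641 -0.2574  0.1152] 505
minAreaRect ((464.80853271484375, -255.7586669921875), (24.28904914855957, 11.952400207519531), 86.68489837646484) ((469.705810546875, -256.0353698730469), 12.158421516418457)
```

View pics/e.png

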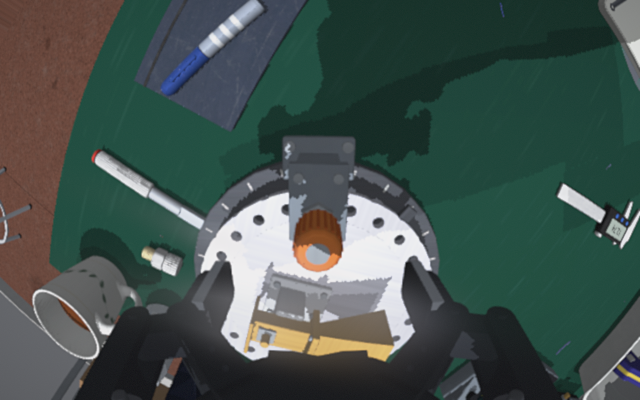

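```bash
python3 - <<'E'
from h import *
s=ctrl.state();R=Ro.from_euler("xyz",s["orientation"]).as_matrix();P=ctrl.camera_params("wrist");K=P["K"];M=np.array(P["mount"])
for u,v in [(318,254)]:
    x=(u-K[0][2])/K[0][0];y=(v-K[1][2])/K[1][1];r=np.hypot(x,y)
    ray=np.array([x*np.sin(r)/r,y*np.sin(r)/r,np.cos(r)])
    D=R@M[:3,:3]@ray;O=R@M[:3,3]+s["ee_pos"];p=O+D*(.114-O[2])/D[2];print(p,O)
go([p[0],p[1],.082])
E
```

```text
[ 0.4725 -0.2549  0.114 ] [ 0.4021 -0.3012  0.2602]
t 11.4 pos [ 0.4747 -0.2529  0.1195] rpy [-3.1404  0.0371 -2.5627] F [ 0.3965  1.0742 -0.3777]
travel units [ 0.0058 -0.0006  0.0498]
```

Request:
servo_tool:
  travel:
    - [0.0055, 0, 0.015]
    - [0, 0, 0.02]
    - [0, 0, 0.01]
    - [0, 0, 0]
    - [0, 0, 0]
  turn: [0, 0, 0, 0, 0]
  fingers: [-1, -1, -1, -1, -1]

```text
time_s: 11.9
ee_pos: [0.4728, -0.2558, 0.0859]
orientation: [-3.136, 0.038, -2.563]
force: [0.4, 0.5, 0.1]
finger_gap: 0.0854
```

```bash
python3 - <<'E'
from h import *
go([.4725,-.2545,.082])
E
```

```text
t 11.9 pos [ 0.4728 -0.2558  0.0859] rpy [-3.1363  0.0382 -2.5626] F [0.4396 0.5315 0.1008]
travel units [-0.0005  0.0017  0.0052]
```

Request:
servo_tool:
  travel:
    - [0, 0.002, 0.005]
    - [0, 0, 0]
    - [0, 0, 0]
    - [0, 0, 0]
    - [0, 0, 0]
    - [0, 0, 0]
    - [0, 0, 0]
    - [0, 0, 0]
  turn: [0, 0, 0, 0, 0, 0, 0, 0]
  fingers: [-1, 1, 1, 1, 1, 1, 1, 1]
  grip_force: 80

```text
time_s: 12.7
ee_pos: [0.4724, -0.2544, 0.0837]
orientation: [-3.135, 0.039, -2.562]
force: [0.7, 0.7, -0.1]
finger_gap: 0.0249
```

Request:
servo_tool:
  travel:
    - [-0.0002, 0, -0.005]
    - [-0.0002, 0, -0.005]
    - [-0.0002, 0, -0.005]
    - [0, 0, -0.003]
  turn: [0, 0, 0, 0]
  fingers: [1, 1, 1, 1]

```text
time_s: 13.1
ee_pos: [0.4722, -0.2544, 0.0956]
orientation: [-3.137, 0.038, -2.562]
force: [3.9, -1.9, -12.8]
finger_gap: 0.025
```

Request:
servo_tool:
  travel:
    - [-0.0001, 0, -0.005]
    - [0, 0, -0.004]
    - [0, 0, -0.004]
  turn: [0, 0, 0]
  fingers: [1, 1, 1]

```text
time_s: 13.4
ee_pos: [0.4718, -0.2543, 0.098]
orientation: [3.139, 0.037, -2.563]
force: [15.0, -8.6, -46.2]
finger_gap: 0.0246
```

Request:
servo_tool:
  travel:
    - [0, 0, 0]
    - [0, 0, 0]
    - [0, 0, -0.001]
    - [0, 0, 0]
    - [0, 0, 0]
  turn: [0, 0, 0, 0, 0]
  fingers: [1, 1, 1, 1, 1]

```text
time_s: 13.9
ee_pos: [0.4722, -0.2545, 0.0967]
orientation: [3.137, 0.036, -2.562]
force: [3.0, -0.2, -13.6]
finger_gap: 0.0247
```

Request:
servo_tool:
  travel:
    - [0, 0, -0.003]
    - [0, 0, -0.002]
    - [0, 0, -0.002]
    - [0, 0, -0.002]
    - [0, 0, -0.002]
    - [0, 0, -0.002]
  turn: [0, 0, 0, 0, 0, 0]
  fingers: [1, 1, 1, 1, 1, 1]

```text
time_s: 14.5
ee_pos: [0.4721, -0.2545, 0.098]
orientation: [3.13, 0.034, -2.562]
force: [8.4, -3.9, -33.2]
finger_gap: 0.0247
```

```bash
python3 - <<'E'
from h import *
for i in range(65): ctrl.get_image("scene")
s=ctrl.state();print(s["time_s"],s["ee_pos"],s["force"],s["finger_gap"])
a=ctrl.get_image("scene")[0][180:340,260:480];b=ctrl.get_image("side")[0][180:310,250:420]
pp(["knob_grip","pull_knob","turntable"])
w=ctrl.get_image("wrist")[0]
f=lambda x:cv2.resize(x,(400,300))
cv2.imwrite("pics/f.png",np.vstack([np.hstack([f(a),f(b)]),np.hstack([f(w),f(w[130:370,160:480])])]))
E
```

```text
17.75 [ 0.4721 -0.2544  0.098 ] [  9.1353  -4.2463 -33.3906] 0.024632071182938017
knob_grip scene [([0.4721, -0.2546, 0.1093], 0.56)]
knob_grip side [([0.4768, -0.2561, 0.1104], 0.56)]
pull_knob scene [([0.551, -0.2049, 0.0006], 0.65)]
pull_knob side []
turntable scene [([0.5487, -0.2045, -0.0009], 0.69), ([0.699, -0.3991, 0.0449], 0.58)]
turntable side [([0.5494, -0.2014, -0.0001], 0.76), ([0.7004, -0.3997, 0.0486], 0.26)]
```

View pics/f.png

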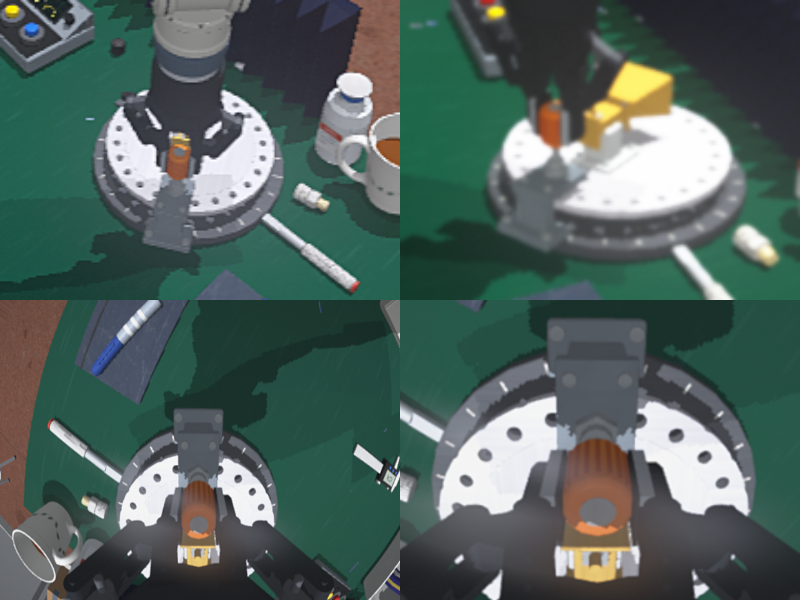

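```bash
python3 - <<'E'
from h import *
a=ctrl.get_image("wrist")[0].astype(int)
for i in range(14): ctrl.get_image("side")
b=ctrl.get_image("wrist")[0].astype(int)
d=abs(a-b).max(2)[150:360,200:440];print("diff",d.max(),(d>25).sum())
s=ctrl.state();print(s["time_s"],s["ee_pos"],s["force"],s["finger_gap"])
pp(["mug_mid","spirit_bottle_mid","torque_spanner_mid","adapter_mid"],("scene",))
E
```

```text
diff 15 0
19.0 [ 0.4721 -0.2544  0.098 ] [  8.9009  -3.9394 -33.0267] 0.024370363540094548
mug_mid scene [([0.7013, -0.3955, 0.0448], 0.61)]
spirit_bottle_mid scene [([0.7146, -0.3226, 0.0528], 0.65)]
torque_spanner_mid scene [([0.5608, -0.3819, 0.0041], 0.73)]
adapter_mid scene [([0.6179, -0.3537, 0.0118], 0.63)]
```

Table at rest at home, pin at its stop, bystanders in place.

```bash
python3 -c "
from station import ctrl
print(ctrl.finish_job())"
```

```text
the job is handed in; nothing more can be done
None
```

I pressed yellow, blue and red in that order, then pulled the index pin up and let the table turn back to its home stop. The gripper is still holding the knob with the pin up, and the job is handed in at about 19 s.

- **Keys:** the last force I read while pressing was about 39 N on yellow, 20 N on blue and 10 N on red, against the 4 N needed for fully down. I pushed blue and red slightly further after those readings but did not read the force there. The gripper did not go down on the green key.
- **Pin:** the knob rose about 14.3 mm, up to its end stop. It sagged briefly to about 13 mm, still well clear of the hole, and I pulled it back up. At hand-in it was steady with about 33 N of upward pull and an 80 N grip.
- **Table:** the last pictures show the antenna turned by about 75 degrees. Two pictures about 0.7 s apart showed no movement. I had no direct angle reading, so "home" is judged from the pictures.
- **Loose things:** the mug, bottle, spanner and adapter are within about 5 mm of where they were first measured, which is roughly the accuracy of the measurement.
- **Disagreements:** the fingers closed to 25 mm on a knob given as 27 mm, perhaps because of its ribs, and it did not slip. The cameras put the knob only about 11–12 mm higher, but the arm's own position and the jump in force at the end stop both show it fully up. The tool tilted about 2 degrees during the job, which did not affect the result.

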